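# Flip the flanged hub into the second cradle

### The job

Lift the bare metal flanged hub out of the plain wooden cradle, flip it end for end, and lay it in the V notches of the other cradle, the one with a red cheek, so that its flange hangs just outside the red cheek. Leave the blue hub standing where it is.

Things in the scene. Friction and masses are not known exactly. Their poses are not given: they have to be found in the camera images.
- hub: Bare metal hub: aluminium barrel 40 mm across, 116 mm long, steel flange 80 mm across, 10 mm thick, on one end; 0.32 kg, balanced near mid-barrel. Origin on the axis at mid-barrel; y along the axis to the flange (barrel -58 to 58 mm). Starts level in the plain cradle (same shape), axis 62 mm above the bench, flange to the robot's left. Grip it across mid-barrel from above, between the cheeks.
- hub_flange (a point): Centre of the outer face of the bare metal hub's flange, on the axis, 68 mm from the hub's origin. Axes as the hub's.
- cradle_red: Empty fixed cradle: base 90 x 112 x 14 mm, two cheeks 74 wide, 10 thick, 60 mm high, 90 degree V notches 52 mm wide on top. Origin under the base's centre, on the bench; z up, y across the cheeks: red at y = -40 mm (robot's right end), bare wood at +40, gap 70. A barrel in the notches has its axis along y at x = 0, z = 62; mid-barrel over the origin, the flange clears the red cheek by 13 mm.
- blue_hub: The blue painted hub, a bystander of the same size, standing on its flange on the bench between the cradles, 126 mm high. Origin: centre of the flange's underside. z is up.
There are look-alikes about, which are no part of the job. What is shaped like the cradle_red but yellow is not meant.

How it is judged (in metres and radians):
At the end, for the whole second after the job is handed in: The bare metal hub rests, released, in both V notches of the red-cheeked cradle: flange outside the red cheek, axis within 10 degrees of the cradle's and 54 to 70 mm above the bench, mid-barrel within 10 mm sideways and 18 mm lengthwise of the cradle's centre. The blue hub still stands within 30 mm (x of hub in the frame of cradle_red between -0.01 and 0.01 m and y of hub in the frame of cradle_red between -0.018 and 0.018 m and z of hub in the frame of cradle_red between 0.054 and 0.07 m and angle between the y axis of hub and the y axis of cradle_red, either way round below 0.17 rad and y of hub_flange in the frame of cradle_red below -0.05 m and linear speed of hub below 0.02 m/s and angular speed of hub below 0.2 rad/s); the robot touches nothing.
It fails at once if the blue hub is shifted by more than 30 mm or knocked over (distance of blue_hub from where it was at the start of the episode above 0.03 m or angle between blue_hub's own z axis and vertical above 0.35 rad).
It also fails if it takes over 48 s, if anything falls off the work surface, if the arm or the gripper's body presses on something with over 40 N, if the wrist force passes 120 N, or if a joint passes its speed limit or range.

### The arm

A 6-joint arm with a two-finger parallel gripper is mounted at the origin on a cart in front of the work surface, level with it; the furniture and walls round the work are solid. World frame = base frame: x ahead of the robot, y to its left, z up, the work surface at z = 0. Lengths are in m, angles in degrees, forces in N, time in s.
With the tool pointing down it reaches from about 0.4 to 0.825 m from the base axis. Payload 7 kg.
Tool frame: the origin (TCP) lies on the centre line of the jaws, within the pads' length; the fingertips stand r.tip_reach ahead of it and the grasp point (between the pads) is the TCP (r.tip_reach is the distance from the TCP to the fingertips, in m); z points along the fingers, y is the line along which they close (so a half turn about z gives the same grasp; the last joint's range is limited). The gripper opens to 88 mm and grips with 3 to 60 N. Pads are 19 mm wide; open, the fingers measure 130 mm over their backs; the gripper's body (78 mm by 193 mm) begins 47 mm behind the grasp point.
Start: joints at [89.788, 20.546, 0.682, 0, -70.136, -16.507], TCP at [0.194, 0.646, 0.246] pointing down, gripper open.
Joint ranges: [-176.03, 176.03], [-82.01, 121.73], [-58.28, 71.71], [-173.87, 95.51], [-174.79, -0.11], [-173.66, 173.66]. Speed limits (degrees/s): [136.94, 136.94, 172.46, 180, 180, 180].

### API

Orientations are given as [roll, pitch, yaw] about the fixed x, y, z axes, in that order (R = Rz(yaw) Ry(pitch) Rx(roll)).
In Python, from plant import sensors, cams, r gives the robot as it stands.
- The arm moves only by the tool drive_tool, never from a script. Its argument "rows" is a list of rows, each an object of numbers: "fingers": the gripper's target within -1 to 1 (fully open at 1, half-way at 0, shut at -1); "x", "y", "z": the shift along the tool's x, y, z in m; "spin": the turn about the tool's z in rad. A call has 1 to 10 rows; each row is the pose to reach, as a shift and turn from the pose commanded when the call began, along the tool's axes at that moment; what a row does not reach only later rows make up. A row lasts 1/8 s, in which the tool goes at most 62.5 mm and 10.7 degrees, less where a joint would pass 70% of its speed; a pose out of reach is approached as far as the arm can. A call with a gripper value outside its range is refused whole. The fingers move at their own pace and stop on an object; "newtons" is the grip in N (left out, the last holds). Time passes only in rows, so rows that repeat a pose let the fingers close. It gives the time, the measured TCP pose, the force, the opening and the grip force at its end, in the units of the state.
- sensors.get_state(): the state, without advancing time (a new reading comes with each control period).
- cams.capture(name): name is "side" or "top"; returns a dict with "pixels" (384x512x3 uint8, red, green, blue), "intrinsics" (3x3 intrinsics, pixels), "k1" (the pictures are not rectified: a ray, as slopes to the right and down, at radius r is drawn at 1 + k1 r^2 times it, then the intrinsics apply), "eye" and "orientation" of the camera in the world. Camera axes: x right, y up, looking along -z (the intrinsics and any distortion apply to the point x, -y, -z); pixel columns grow to the right and rows downward; lengths in m; the calibration is good to about 2 mm. A picture is of the moment at which its call begins. There is no depth.
- r.close_job(): hands the job in; it is judged then, once.
The state is a dict: "time_s": time; "joints": joint angles; "qd": joint speeds; "joint_torque": joint torques, N m; "tcp_pos": TCP position; "eef_rot": TCP orientation; "contact_force": force on the tool from outside, world axes, zero at the start; "moment": the same for the moment, N m; "gripper_width": finger opening in m; "gripper_force": force on a finger pad.
Only numpy, scipy, OpenCV 4.12 (cv2) and the standard library are available. Lean on these libraries where they do the work, as an engineer would, in place of code of your own. Each camera call takes 0.05 s, during which the arm holds its last target. There are 200 camera calls.

## Working session

There is one attempt and no reset: what is moved stays moved. The work goes in short steps, Python scripts to look and compute and a tool call to move; the robot and the scene stay as the last step left them, time stands still between calls to the robot, and variables do not carry over. Pictures are saved under pics/ and viewed, at most 10 in all, crops included, and the job is handed in when it is done.

Besides the shell and the picture viewer there is one more tool, called after "Emit:" by a JSON object that holds its "api" and its "payload", one argument or row to a line. drive_tool: Moves the arm, as the interface text tells. Its arguments: {"type":"object","properties":{"rows":{"type":"array"},"newtons":{"type":"number"}},"required":["rows"]}

```bash
mkdir -p pics
cat > h.py <<'E'
import numpy as np, cv2
from plant import sensors, cams, r
from scipy.spatial.transform import Rotation as R
def rot(c):
    o=np.array(c["orientation"],float)
    return o if o.shape==(3,3) else R.from_euler('xyz',o,degrees=True).as_matrix()
def ray(c,u,v):
    K=np.array(c["intrinsics"],float)
    d=np.array([(u-K[0,2])/K[0,0],(v-K[1,2])/K[1,1]]); s=d.copy()
    for _ in range(30): s=d/(1+c["k1"]*(s@s))
    return rot(c)@np.array([s[0],-s[1],-1.])
def at_z(c,u,v,z):
    e=np.array(c["eye"]); d=ray(c,u,v); return e+d*(z-e[2])/d[2]
def proj(c,p):
    K=np.array(c["intrinsics"],float)
    q=rot(c).T@(np.array(p)-np.array(c["eye"])); s=np.array([q[0],-q[1]])/-q[2]
    s=s*(1+c["k1"]*(s@s)); return K[0,0]*s[0]+K[0,2],K[1,1]*s[1]+K[1,2]
def snap(n,f):
    c=cams.capture(n); cv2.imwrite(f,cv2.cvtColor(c["pixels"],cv2.COLOR_RGB2BGR)); return c
E
python3 - <<'E'
from h import *
import pickle
d={}
for n in("top","side"):
    c=snap(n,f"pics/{n}0.png"); d[n]=c
    print(n,c["eye"],c["orientation"],c["k1"],c["intrinsics"])
pickle.dump(d,open("c0.pkl","wb"))
print(sensors.get_state(),r.tip_reach)
E
```

```text
top [ 0.40511708 -0.03354286  1.4431477 ] [  5.21108682  -0.92964599 -90.78739342] -0.15943293116347076 [[432.83719314   0.         244.23589346]
 [  0.         432.83719314 190.15791308]
 [  0.           0.           1.        ]]
side [-0.06850539 -0.85970042  0.55234066] [ 64.3769363   -1.14124972 -35.23469989] -0.03282955380408653 [[355.54943521   0.         255.2410192 ]
 [  0.         355.54943521 189.53885881]
 [  0.           0.           1.        ]]
{'time_s': 0.1, 'joints': array([ 8.97883746e+01,  2.05865008e+01,  6.39124814e-01, -1.68710371e-02,
       -7.01336065e+01, -1.65054046e+01]), 'qd': array([ 0.02868346,  0.00047214,  0.01942758, -0.08044845,  0.11844465,
        0.14117462]), 'joint_torque': array([-1.53544024e-03, -5.84165418e+01,  2.93753064e+01,  7.01564535e+00,
        1.01342911e-02, -6.11078940e-05]), 'tcp_pos': array([0.19408823, 0.646083  , 0.2447292 ]), 'eef_rot': array([ 1.79917848e+02, -7.80243541e-03, -1.67227689e+01]), 'contact_force': array([-0.75657849, -0.40899495, -0.16536996]), 'moment': array([ 0.02312891, -0.00356508,  0.03605299]), 'gripper_force': 0.0, 'gripper_width': 0.08780269528045681} 0.019
```

View pics/top0.png

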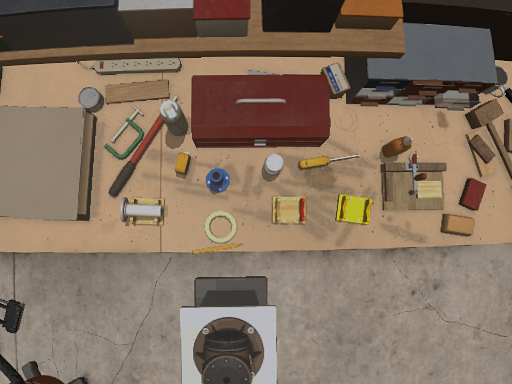

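View pics/side0.png

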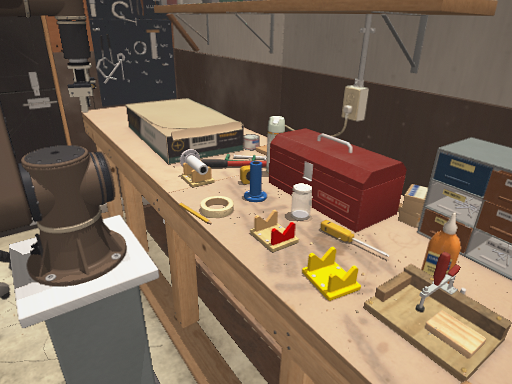

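Candidates for the hub are the bare metal hub in the plain cradle at top (143,211) and the blue hub at (217,180). The white jar at (274,163) is only vaguely similar. For the target cradle there is the red-cheeked one at (289,209), the yellow look-alike at (354,209), and the plain one under the hub. I choose the metal hub at (143,211) and the cradle at (289,209), and will check both in one crop.

Run:
```python
from h import *
import pickle
d=pickle.load(open("c0.pkl","rb"));c=d["top"]
im=cv2.cvtColor(c["pixels"],cv2.COLOR_RGB2BGR)
a=cv2.resize(im[185:240,105:180],None,fx=8,fy=8,interpolation=cv2.INTER_CUBIC)
b=cv2.resize(im[185:240,262:312],None,fx=4,fy=8,interpolation=cv2.INTER_CUBIC)
b=cv2.resize(im[185:240,262:287+25],(400//2*1,440//2),interpolation=cv2.INTER_CUBIC)
b=cv2.copyMakeBorder(b,0,220,0,0,cv2.BORDER_CONSTANT)
s=cv2.cvtColor(d["side"]["pixels"],cv2.COLOR_RGB2BGR)[205:255,245:300]
b[220:420,:]=cv2.resize(s,(200,200))
cv2.imwrite("pics/crop.png",np.hstack([a,b]))
```

```text
(no output)
```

View pics/crop.png

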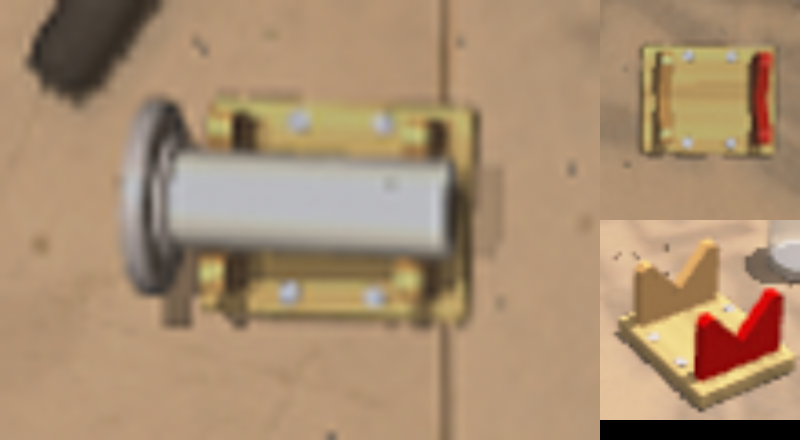

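The crop shows the bare hub with its grey flange on the left in the plain cradle, spanning about columns 126–161 around row 210. The empty cradle on the right has its red cheek on the robot's right, with its base over columns 272–306 and rows 196–224.

```bash
cat > m.py <<'E'
from h import *
import pickle
d=pickle.load(open("c0.pkl","rb"));c=d["top"]
f=lambda x,s,o:(x+.5)/s-.5+o
P=lambda x,y,z:at_z(c,f(x,8,105),f(y,8,185),z)
a=P(172,197,.062);b=P(450,207,.062)
print("barrel ends",a,b,np.linalg.norm(a-b),"mid",(a+b)/2,"yaw of axis",np.degrees(np.arctan2(*(a-b)[1::-1])))
Q=lambda x,y,z:at_z(c,f(x-600,4,262),f(y,4,185),z)
k=[Q(642,46,.014),Q(776,46,.014),Q(776,155,.014),Q(641,155,.014)]
print("base",np.round(k,4),"ctr",np.mean(k,0),[np.linalg.norm(k[i]-k[i-1]) for i in range(4)])
im=c["pixels"].astype(int)
m=((im[...,0]>130)&(im[...,1]<60)&(im[...,2]<60)).astype(np.uint8)
m[:,:265]=0;m[:,315:]=0;m[:190]=0;m[230:]=0
v,u=np.nonzero(m);print("red px",u.min(),u.max(),v.min(),v.max(),cv2.fitLine(np.c_[u,v].astype(np.float32),cv2.DIST_L2,0,.01,.01).ravel())
print("red",at_z(c,u.mean(),v.mean(),.04))
# yellow base silhouette
h=cv2.cvtColor(c["pixels"],cv2.COLOR_RGB2HSV)[190:230,265:315]
print(h[19,5:10],h[3,20])
print("blue mast px->", at_z(c,217,180,.06))
for y in(.2,.0,-.2):print(y,proj(d["side"],[.5,y,0]))
E
python3 m.py
```

```text
barrel ends [0.47396297 0.32341751 0.062     ] [0.46887072 0.21028149 0.062     ] 0.11325055811798115 mid [0.47141684 0.2668495  0.062     ] yaw of axis 87.42285782072527
base [[ 0.5141 -0.1508  0.014 ]
 [ 0.5127 -0.2627  0.014 ]
 [ 0.4221 -0.2605  0.014 ]
 [ 0.4239 -0.1483  0.014 ]] ctr [ 0.4682109  -0.20555636  0.014     ] [np.float64(0.09025532170824073), np.float64(0.11193589408646004), np.float64(0.09059945102395117), np.float64(0.11222358170356538)]
red px 301 303 199 220 [ 8.1198076e-03 -9.9996704e-01  3.0220456e+02  2.0909091e+02]
red [ 0.46848727 -0.24621201  0.04      ]
[[ 16  86 171]
 [ 15  84 151]
 [ 18 113 111]
 [ 19 122 180]
 [ 20 121 188]] [ 16  83 142]
blue mast px-> [0.56482484 0.02940256 0.06      ]
0.2 (np.float64(212.5028386632243), np.float64(183.89505296728478))
0.0 (np.float64(242.26002355501805), np.float64(205.32965333745238))
-0.2 (np.float64(280.5508969767481), np.float64(232.8853545099516))
```

Every measured size matches: base 90×112, barrel 113 against 116. The hub's mid-barrel is at (0.471, 0.267) with its axis at 87.4°. The red cradle is at (0.468, -0.206) with its axis at about 89.2°. Next I go above the hub.

Emit:
{"api": "drive_tool", "payload": {
  "rows": [
    {"fingers": 1,"x": 0.02,"y": 0.015,"z": -0.01,"spin": 0.08},
    {"fingers": 1,"x": 0.06,"y": 0.045,"z": -0.02,"spin": 0.22},
    {"fingers": 1,"x": 0.1,"y": 0.075,"z": -0.02,"spin": 0.37},
    {"fingers": 1,"x": 0.145,"y": 0.11,"z": -0.02,"spin": 0.52},
    {"fingers": 1,"x": 0.19,"y": 0.144,"z": -0.02,"spin": 0.68},
    {"fingers": 1,"x": 0.235,"y": 0.178,"z": -0.02,"spin": 0.84},
    {"fingers": 1,"x": 0.28,"y": 0.212,"z": -0.02,"spin": 1.0},
    {"fingers": 1,"x": 0.32,"y": 0.242,"z": -0.01,"spin": 1.14},
    {"fingers": 1,"x": 0.355,"y": 0.268,"z": 0,"spin": 1.26},
    {"fingers": 1,"x": 0.374,"y": 0.283,"z": 0,"spin": 1.325}
  ]
}}

```text
time_s: 1.35
tcp_pos: [0.4713, 0.2656, 0.2444]
eef_rot: [179.9, -0.1, -92.9]
contact_force: [0.2, 0.4, 0.2]
gripper_width: 0.0875
gripper_force: 0.0
```

Emit:
{"api": "drive_tool", "payload": {
  "rows": [
    {"fingers": 1},
    {"fingers": 1},
    {"fingers": 1}
  ]
}}

```text
invalid input
```

Run:
```python
from h import *
import pickle
s=sensors.get_state();print(s["time_s"],s["joints"].round(1),s["tcp_pos"],s["eef_rot"])
c=snap("side","pics/s1.png");t=snap("top","pics/t1.png")
im=c["pixels"][100:220,130:280];cv2.imwrite("pics/s1c.png",cv2.cvtColor(cv2.resize(im,None,fx=5,fy=5,interpolation=cv2.INTER_CUBIC),cv2.COLOR_RGB2BGR))
print(proj(c,s["tcp_pos"]),proj(c,[.471,.267,.062]))
```

```text
1.35 [ 50.1   8.1 -16.3  -0.  -65.8 -53. ] [0.4713377  0.26556238 0.24441895] [ 1.79911140e+02 -8.70777950e-02 -9.29055933e+01]
(np.float64(193.9725774525973), np.float64(115.70370145713223)) (np.float64(196.32107013200806), np.float64(164.17651291011381))
```

View pics/s1c.png

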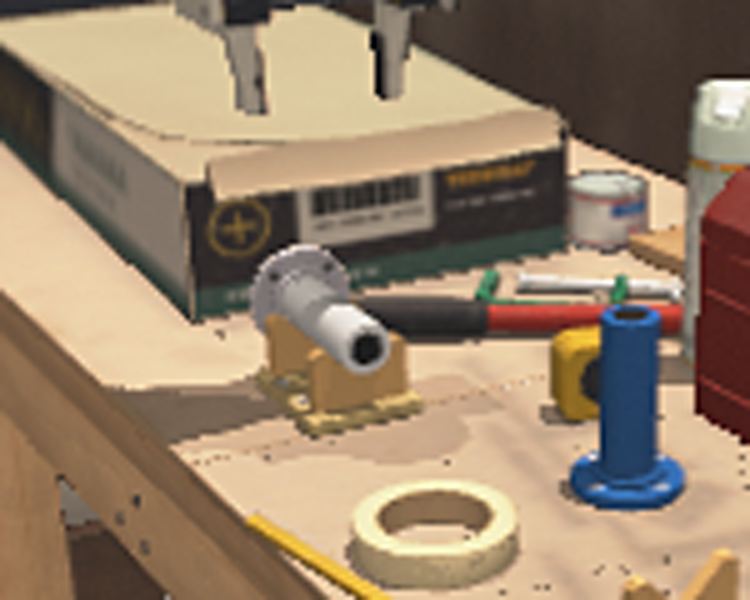

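The close view shows the gripper fingers above the hub, straddling its line. The bare hub's flange is at the far left, and the blue hub stands clear at crop (630,400).

From the joints, yaw = J1 + J6 − 90. With this grasp the flipped pose would need J6 ≈ 181°, which is out of range, so I take the half-turned grasp instead.

Emit:
{"api": "drive_tool", "payload": {
  "rows": [
    {"fingers": 1,"x": 0,"y": 0,"z": 0,"spin": -0.1},
    {"fingers": 1,"x": 0,"y": 0,"z": 0,"spin": -0.27},
    {"fingers": 1,"x": 0,"y": 0,"z": 0,"spin": -0.45},
    {"fingers": 1,"x": 0,"y": 0,"z": 0,"spin": -0.63},
    {"fingers": 1,"x": 0,"y": 0,"z": 0,"spin": -0.81},
    {"fingers": 1,"x": 0,"y": 0,"z": 0,"spin": -0.99},
    {"fingers": 1,"x": 0,"y": 0,"z": 0,"spin": -1.17},
    {"fingers": 1,"x": 0,"y": 0,"z": 0,"spin": -1.35},
    {"fingers": 1,"x": 0,"y": 0,"z": 0,"spin": -1.5},
    {"fingers": 1,"x": 0,"y": 0,"z": 0,"spin": -1.57}
  ]
}}

```text
time_s: 2.7
tcp_pos: [0.4705, 0.2684, 0.2454]
eef_rot: [180.0, 0.0, -2.4]
contact_force: [0.4, 0.3, 0.5]
gripper_width: 0.0877
gripper_force: 0.0
```

Emit:
{"api": "drive_tool", "payload": {
  "rows": [
    {"fingers": 1,"x": 0,"y": 0,"z": 0,"spin": -0.1},
    {"fingers": 1,"x": 0,"y": 0,"z": 0.01,"spin": -0.27},
    {"fingers": 1,"x": 0,"y": 0,"z": 0.02,"spin": -0.45},
    {"fingers": 1,"x": 0,"y": 0,"z": 0.03,"spin": -0.63},
    {"fingers": 1,"x": 0,"y": 0,"z": 0.04,"spin": -0.81},
    {"fingers": 1,"x": 0,"y": 0,"z": 0.05,"spin": -0.99},
    {"fingers": 1,"x": 0,"y": 0,"z": 0.06,"spin": -1.17},
    {"fingers": 1,"x": 0,"y": 0,"z": 0.07,"spin": -1.35},
    {"fingers": 1,"x": 0,"y": 0,"z": 0.08,"spin": -1.5},
    {"fingers": 1,"x": 0,"y": 0,"z": 0.08,"spin": -1.572}
  ]
}}

```text
time_s: 3.95
tcp_pos: [0.4701, 0.268, 0.1645]
eef_rot: [-179.9, 0.1, 87.7]
contact_force: [0.5, 0.4, -0.7]
gripper_width: 0.0876
gripper_force: 0.0
```

Emit:
{"api": "drive_tool", "payload": {
  "rows": [
    {"fingers": 1,"x": 0,"y": 0,"z": 0,"spin": 0},
    {"fingers": 1,"x": 0,"y": 0,"z": 0,"spin": 0}
  ]
}}

```text
time_s: 4.2
tcp_pos: [0.4708, 0.2682, 0.1656]
eef_rot: [180.0, -0.0, 87.3]
contact_force: [0.5, 0.3, 0.6]
gripper_width: 0.0878
gripper_force: 0.0
```

Run:
```python
from h import *
s=sensors.get_state();print(s["joints"].round(1))
t=snap("top","pics/t2.png");c=snap("side","pics/s2.png")
a=t["pixels"][150:250,90:240];b=c["pixels"][110:210,150:250]
a=cv2.resize(a,(600,400),interpolation=cv2.INTER_CUBIC);b=cv2.resize(b,(200,200))
b=cv2.copyMakeBorder(b,0,200,0,0,cv2.BORDER_CONSTANT)
cv2.imwrite("pics/c2.png",cv2.cvtColor(np.hstack([a,b]),cv2.COLOR_RGB2BGR))
```

```text
[ 50.4  12.  -22.5  -0.  -55.5 126.9]
```

View pics/c2.png

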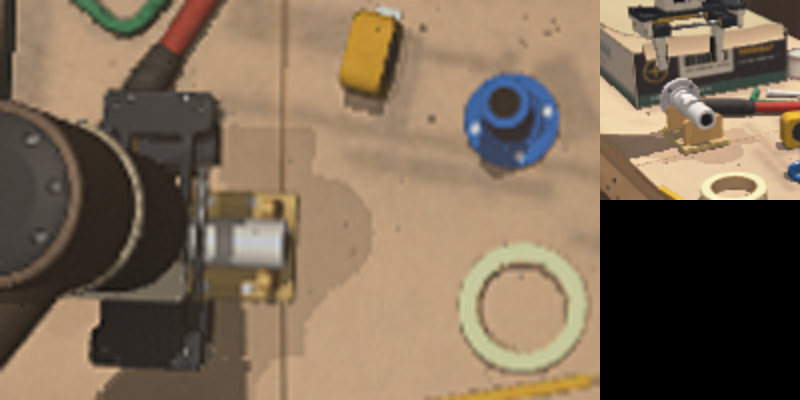

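The tool is centred across the barrel, with the closing line across the axis and the blue hub clear at crop (510,120). Now descend, then grip.

Emit:
{"api": "drive_tool", "payload": {
  "rows": [
    {"fingers": 1,"x": 0,"y": 0,"z": 0.015,"spin": 0},
    {"fingers": 1,"x": 0,"y": 0,"z": 0.035,"spin": 0},
    {"fingers": 1,"x": 0,"y": 0,"z": 0.055,"spin": 0},
    {"fingers": 1,"x": 0,"y": 0,"z": 0.075,"spin": 0},
    {"fingers": 1,"x": 0,"y": 0,"z": 0.09,"spin": 0},
    {"fingers": 1,"x": 0,"y": 0,"z": 0.1,"spin": 0},
    {"fingers": 1,"x": 0,"y": 0,"z": 0.103,"spin": 0},
    {"fingers": 1,"x": 0,"y": 0,"z": 0.103,"spin": 0}
  ]
}}

```text
time_s: 5.3
tcp_pos: [0.4711, 0.268, 0.0627]
eef_rot: [180.0, -0.0, 87.4]
contact_force: [-0.6, 0.3, -0.7]
gripper_width: 0.0878
gripper_force: 0.0
```

Emit:
{"api": "drive_tool", "payload": {
  "rows": [
    {"fingers": -0.3,"x": 0,"y": 0,"z": 0,"spin": 0},
    {"fingers": -0.3,"x": 0,"y": 0,"z": 0,"spin": 0},
    {"fingers": -0.3,"x": 0,"y": 0,"z": 0,"spin": 0},
    {"fingers": -0.3,"x": 0,"y": 0,"z": 0,"spin": 0},
    {"fingers": -0.3,"x": 0,"y": 0,"z": 0,"spin": 0},
    {"fingers": -0.3,"x": 0,"y": 0,"z": 0,"spin": 0},
    {"fingers": -0.3,"x": 0,"y": 0,"z": 0,"spin": 0},
    {"fingers": -0.3,"x": 0,"y": 0,"z": 0,"spin": 0}
  ],
  "newtons": 40
}}

```text
time_s: 6.3
tcp_pos: [0.4709, 0.2678, 0.0626]
eef_rot: [-180.0, 0.0, 87.4]
contact_force: [-0.7, -0.3, 0.2]
gripper_width: 0.0389
gripper_force: 40.0
```

Emit:
{"api": "drive_tool", "payload": {
  "rows": [
    {"fingers": -0.5,"x": 0,"y": 0,"z": -0.005,"spin": 0},
    {"fingers": -0.5,"x": 0,"y": 0,"z": -0.015,"spin": 0},
    {"fingers": -0.5,"x": 0,"y": 0,"z": -0.03,"spin": 0},
    {"fingers": -0.5,"x": 0,"y": 0,"z": -0.05,"spin": 0},
    {"fingers": -0.5,"x": 0,"y": 0,"z": -0.075,"spin": 0},
    {"fingers": -0.5,"x": 0,"y": 0,"z": -0.105,"spin": 0},
    {"fingers": -0.5,"x": 0,"y": 0,"z": -0.135,"spin": 0},
    {"fingers": -0.5,"x": 0,"y": 0,"z": -0.16,"spin": 0},
    {"fingers": -0.5,"x": 0,"y": 0,"z": -0.175,"spin": 0},
    {"fingers": -0.5,"x": 0,"y": 0,"z": -0.18,"spin": 0}
  ]
}}

```text
time_s: 7.55
tcp_pos: [0.471, 0.2679, 0.2437]
eef_rot: [179.9, -0.1, 87.4]
contact_force: [0.1, -0.2, -1.8]
gripper_width: 0.0391
gripper_force: 40.0
```

Run:
```python
from h import *
s=sensors.get_state();print(s["tcp_pos"],s["gripper_width"],s["gripper_force"],s["contact_force"],s["moment"])
c=snap("side","pics/s3.png")
b=c["pixels"][70:210,140:290]
cv2.imwrite("pics/c3.png",cv2.cvtColor(cv2.resize(b,None,fx=4,fy=4,interpolation=cv2.INTER_CUBIC),cv2.COLOR_RGB2BGR))
```

```text
[0.47103419 0.26793664 0.24365495] 0.03908623646420835 39.99711513519287 [ 0.08638794 -0.17522837 -1.77613034] [-0.0812241  -0.0791677   0.00416471]
```

View pics/c3.png

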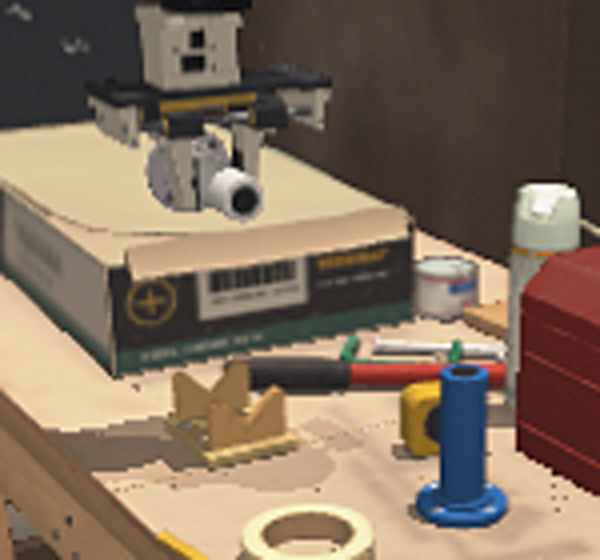

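The hub is held level with its flange to the left. The plain cradle is empty and the blue hub is untouched. Next I carry it across while turning.

Emit:
{"api": "drive_tool", "payload": {
  "rows": [
    {"fingers": -0.5,"x": -0.01,"y": 0,"z": 0,"spin": 0.07},
    {"fingers": -0.5,"x": -0.03,"y": 0.001,"z": 0,"spin": 0.22},
    {"fingers": -0.5,"x": -0.058,"y": 0.002,"z": 0,"spin": 0.39},
    {"fingers": -0.5,"x": -0.086,"y": 0.003,"z": 0,"spin": 0.57},
    {"fingers": -0.5,"x": -0.114,"y": 0.004,"z": 0,"spin": 0.75},
    {"fingers": -0.5,"x": -0.142,"y": 0.005,"z": 0,"spin": 0.93},
    {"fingers": -0.5,"x": -0.17,"y": 0.006,"z": 0,"spin": 1.11},
    {"fingers": -0.5,"x": -0.198,"y": 0.007,"z": 0,"spin": 1.29},
    {"fingers": -0.5,"x": -0.222,"y": 0.008,"z": 0,"spin": 1.45},
    {"fingers": -0.5,"x": -0.237,"y": 0.009,"z": 0,"spin": 1.555}
  ]
}}

```text
time_s: 8.85
tcp_pos: [0.4684, 0.0294, 0.2415]
eef_rot: [180.0, 0.1, -2.0]
contact_force: [-0.3, -0.1, -3.1]
gripper_width: 0.0392
gripper_force: 40.0
```

Emit:
{"api": "drive_tool", "payload": {
  "rows": [
    {"fingers": -0.5,"x": 0,"y": 0.01,"z": 0,"spin": 0.07},
    {"fingers": -0.5,"x": 0.001,"y": 0.03,"z": 0,"spin": 0.22},
    {"fingers": -0.5,"x": 0.001,"y": 0.058,"z": 0,"spin": 0.39},
    {"fingers": -0.5,"x": 0.002,"y": 0.086,"z": 0,"spin": 0.57},
    {"fingers": -0.5,"x": 0.003,"y": 0.114,"z": 0,"spin": 0.75},
    {"fingers": -0.5,"x": 0.003,"y": 0.142,"z": 0,"spin": 0.93},
    {"fingers": -0.5,"x": 0.004,"y": 0.17,"z": 0,"spin": 1.11},
    {"fingers": -0.5,"x": 0.005,"y": 0.198,"z": 0,"spin": 1.29},
    {"fingers": -0.5,"x": 0.006,"y": 0.222,"z": 0,"spin": 1.45},
    {"fingers": -0.5,"x": 0.006,"y": 0.237,"z": 0,"spin": 1.555}
  ]
}}

```text
time_s: 10.1
tcp_pos: [0.4674, -0.2073, 0.2412]
eef_rot: [179.9, 0.0, -91.1]
contact_force: [0.1, -0.3, -2.4]
gripper_width: 0.039
gripper_force: 40.0
```

Emit:
{"api": "drive_tool", "payload": {
  "rows": [
    {"fingers": -0.5,"x": 0,"y": 0,"z": 0.02,"spin": 0},
    {"fingers": -0.5,"x": 0,"y": 0,"z": 0.05,"spin": 0},
    {"fingers": -0.5,"x": 0,"y": 0,"z": 0.07,"spin": 0},
    {"fingers": -0.5,"x": 0,"y": 0,"z": 0.08,"spin": 0},
    {"fingers": -0.5,"x": 0,"y": 0,"z": 0.08,"spin": 0}
  ]
}}

```text
time_s: 10.72
tcp_pos: [0.4676, -0.2064, 0.1617]
eef_rot: [179.9, 0.0, -90.8]
contact_force: [0.4, -0.0, -2.6]
gripper_width: 0.0394
gripper_force: 40.0
```

Run:
```python
from h import *
s=sensors.get_state();print(s["joints"].round(1),s["tcp_pos"],s["eef_rot"],s["gripper_width"],s["gripper_force"])
c=snap("side","pics/s4.png");t=snap("top","pics/t4.png")
p=s["tcp_pos"]
for q in ([0,0,0],[0,-.068,0],[0,-.068,-.04],[0,.058,0]):
    u,v=proj(c,p+np.array(q)); print(q,"side crop px",(u-215)*4,(v-130)*4)
b=c["pixels"][130:270,215:345]
b=cv2.resize(b,(520,560),interpolation=cv2.INTER_CUBIC)
a=cv2.resize(t["pixels"][180:240,255:325],(280,240),interpolation=cv2.INTER_CUBIC)
a=cv2.copyMakeBorder(a,0,320,0,0,cv2.BORDER_CONSTANT)
cv2.imwrite("pics/c4.png",cv2.cvtColor(np.hstack([b,a]),cv2.COLOR_RGB2BGR))
```

```text
[ -1.8   9.4 -26.4  -0.  -54.3   1. ] [ 0.46762825 -0.20639311  0.16174598] [ 1.79883350e+02  2.75544794e-03 -9.07997134e+01] 0.03935664225126895 39.99596357345581
[0, 0, 0] side crop px 242.37412361283918 220.84388477893663
[0, -0.068, 0] side crop px 310.34376237173296 259.8254687132078
[0, -0.068, -0.04] side crop px 306.19041081927435 316.5534535647489
[0, 0.058, 0] side crop px 189.87021896172837 190.74086647668423
```

View pics/c4.png

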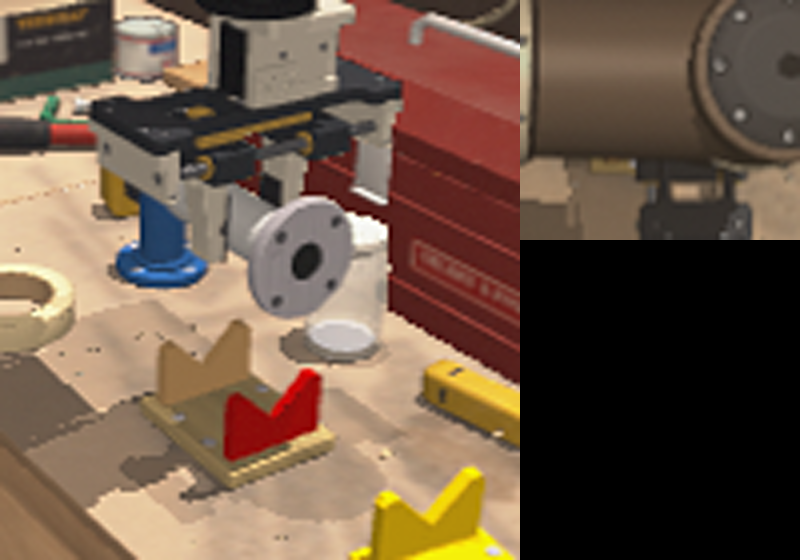

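The flange now faces right, and its centre at crop (307,261) is within 3 mm of the predicted (310,260). The red cheek's V at (272,415) lies straight below, on the flange side. Next I lower it.

Emit:
{"api": "drive_tool", "payload": {
  "rows": [
    {"fingers": -0.5,"x": 0,"y": 0,"z": 0.015,"spin": 0},
    {"fingers": -0.5,"x": 0,"y": 0,"z": 0.035,"spin": 0},
    {"fingers": -0.5,"x": 0,"y": 0,"z": 0.055,"spin": 0},
    {"fingers": -0.5,"x": 0,"y": 0,"z": 0.07,"spin": 0},
    {"fingers": -0.5,"x": 0,"y": 0,"z": 0.08,"spin": 0},
    {"fingers": -0.5,"x": 0,"y": 0,"z": 0.088,"spin": 0},
    {"fingers": -0.5,"x": 0,"y": 0,"z": 0.094,"spin": 0},
    {"fingers": -0.5,"x": 0,"y": 0,"z": 0.097,"spin": 0},
    {"fingers": -0.5,"x": 0,"y": 0,"z": 0.097,"spin": 0}
  ]
}}

```text
time_s: 11.95
tcp_pos: [0.4682, -0.2065, 0.0656]
eef_rot: [-180.0, -0.0, -90.8]
contact_force: [-0.6, 0.3, -2.0]
gripper_width: 0.0394
gripper_force: 40.0
```

Emit:
{"api": "drive_tool", "payload": {
  "rows": [
    {"fingers": -0.5,"x": 0,"y": 0,"z": 0.001,"spin": 0},
    {"fingers": -0.5,"x": 0,"y": 0,"z": 0.002,"spin": 0},
    {"fingers": -0.5,"x": 0,"y": 0,"z": 0.002,"spin": 0}
  ]
}}

```text
time_s: 12.32
tcp_pos: [0.4681, -0.2064, 0.0636]
eef_rot: [-180.0, -0.0, -90.8]
contact_force: [-0.3, 0.2, -2.1]
gripper_width: 0.039
gripper_force: 40.0
```

Run:
```python
from h import *
s=sensors.get_state();p=s["tcp_pos"];print(p,s["contact_force"],s["moment"])
c=snap("side","pics/s5.png")
for q in ([0,-.068,0],[0,-.068,-.04]):
    u,v=proj(c,p+np.array(q)); print(q,(u-215)*5,(v-150)*5)
b=c["pixels"][150:260,215:345]
cv2.imwrite("pics/c5.png",cv2.cvtColor(cv2.resize(b,None,fx=5,fy=5,interpolation=cv2.INTER_CUBIC),cv2.COLOR_RGB2BGR))
```

```text
[ 0.46806308 -0.20642377  0.06360969] [-0.34638158  0.20311112 -2.13848218] [ 0.09127202 -0.04415642  0.02578361]
[0, -0.068, 0] 376.18912991378807 393.73999816420053
[0, -0.068, -0.04] 371.41282674572665 458.2299643401191
```

View pics/c5.png

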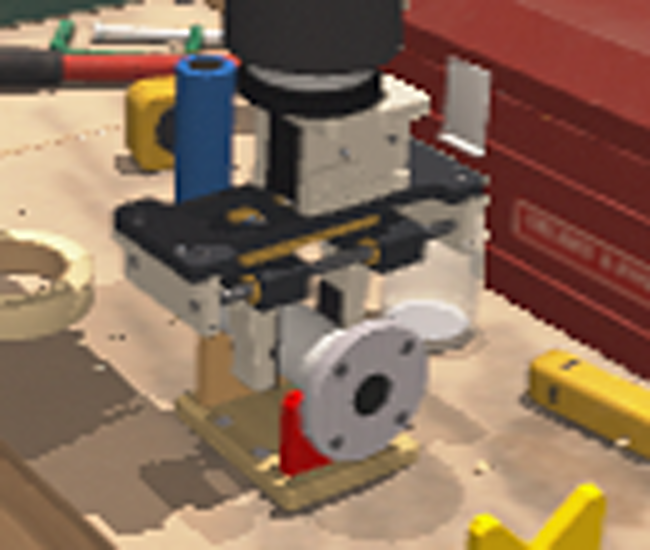

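The barrel is between the cheeks, with the flange centre at (374,393) just outside the red cheek, as predicted. I go down the last millimetre, release and retreat upwards.

Emit:
{"api": "drive_tool", "payload": {
  "rows": [
    {"fingers": -0.5,"x": 0,"y": 0,"z": 0.001,"spin": 0},
    {"fingers": -0.5,"x": 0,"y": 0,"z": 0.0015,"spin": 0},
    {"fingers": -0.05,"x": 0,"y": 0,"z": 0.0015,"spin": 0},
    {"fingers": 0.1,"x": 0,"y": 0,"z": 0.0015,"spin": 0},
    {"fingers": 0.5,"x": 0,"y": 0,"z": 0.0015,"spin": 0},
    {"fingers": 1,"x": 0,"y": 0,"z": 0.0015,"spin": 0},
    {"fingers": 1,"x": 0,"y": 0,"z": 0.0015,"spin": 0},
    {"fingers": 1,"x": 0,"y": 0,"z": 0.0015,"spin": 0},
    {"fingers": 1,"x": 0,"y": 0,"z": 0.0015,"spin": 0}
  ]
}}

```text
time_s: 13.5
tcp_pos: [0.4681, -0.2064, 0.0621]
eef_rot: [-180.0, -0.0, -90.8]
contact_force: [-0.3, 0.5, -0.7]
gripper_width: 0.0865
gripper_force: 0.0
```

Emit:
{"api": "drive_tool", "payload": {
  "rows": [
    {"fingers": 1,"x": 0,"y": 0,"z": -0.01,"spin": 0},
    {"fingers": 1,"x": 0,"y": 0,"z": -0.03,"spin": 0},
    {"fingers": 1,"x": 0,"y": 0,"z": -0.06,"spin": 0},
    {"fingers": 1,"x": 0,"y": 0,"z": -0.095,"spin": 0},
    {"fingers": 1,"x": 0,"y": 0,"z": -0.13,"spin": 0},
    {"fingers": 1,"x": 0,"y": 0,"z": -0.16,"spin": 0},
    {"fingers": 1,"x": 0,"y": 0,"z": -0.175,"spin": 0},
    {"fingers": 1,"x": 0,"y": 0,"z": -0.18,"spin": 0},
    {"fingers": 1,"x": 0,"y": 0,"z": -0.18,"spin": 0}
  ]
}}

```text
time_s: 14.62
tcp_pos: [0.4677, -0.2063, 0.2414]
eef_rot: [180.0, 0.0, -90.8]
contact_force: [-0.3, 0.4, 0.1]
gripper_width: 0.0876
gripper_force: 0.0
```

Run:
```python
from h import *
c=snap("side","pics/s6.png")
u,v=proj(c,[.468,-.206-.068,.062]); print((u-215)*5,(v-150)*5)
b=c["pixels"][150:260,215:345]
cv2.imwrite("pics/c6.png",cv2.cvtColor(cv2.resize(b,None,fx=5,fy=5,interpolation=cv2.INTER_CUBIC),cv2.COLOR_RGB2BGR))
```

```text
375.3725390948722 396.0561882277766
```

View pics/c6.png

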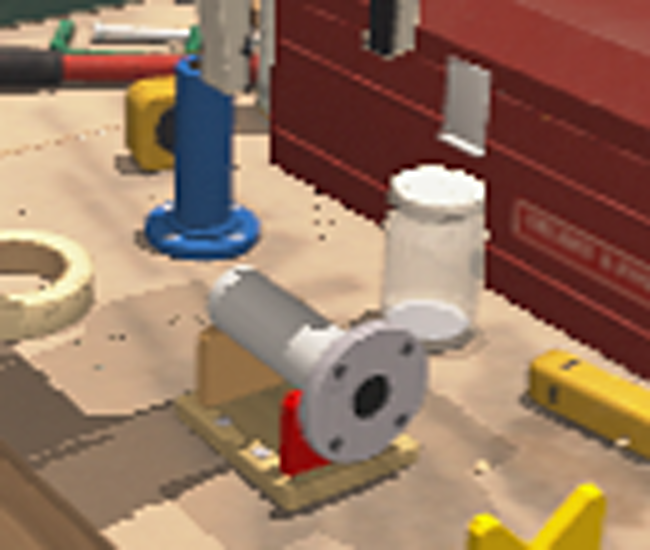

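The hub rests level in both notches. Its flange centre is at (373,396), against an ideal (375,396), just outside the red cheek. The blue hub still stands and the gripper is clear.

```bash
python3 -c "
from plant import r
print(r.close_job())"
```

```text
the job is handed in; nothing more can be done
None
```

The bare metal hub was flipped and now rests, released, in the red-cheeked cradle with its flange just outside the red cheek; the blue hub was left standing, and I handed the job in at about 15 s (the hand-in returned no verdict).

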